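# Set the inspection light's polarizer ring

### The arm

A 6-joint arm with a two-finger parallel gripper is mounted at the origin on the work surface. World frame = base frame: x ahead of the robot, y to its left, z up, the work surface at z = 0. Lengths are in m, angles in rad, forces in N, time in s.
With the tool pointing down it reaches from about 0.35 to 0.875 m from the base axis. Payload 4.2 kg.
Tool frame: the origin (TCP) lies on the mounting face of the last link; the fingertips stand 173 mm ahead of it and the grasp point (between the pads) lies 155 mm ahead of it; z points along the fingers, y is the direction in which the jaws open and shut (so a half turn about z gives the same grasp; the last joint's range is limited). The gripper opens to 85 mm and grips with 20 to 120 N. Pads are 22 mm wide; open, the fingers measure 114 mm over their backs; the gripper's body (76 mm by 85 mm) begins 54 mm behind the grasp point. The pads swing forward as they close: fully open they stand 13 mm farther back than shut.
Start: joints at [1.529, 0.385, 0.008, 0, -1.194, -0.259], TCP at [0.185, 0.597, 0.405] pointing down, gripper open.
Joint ranges: [-3.14, 3.14], [-1.21, 2.06], [-1.07, 1.41], [-3.16, 2.05], [-2.99, -0.16], [-3.1, 3.1]. Speed limits (rad/s): [2.79, 2.79, 3.14, 3.14, 3.14, 3.14].

### API

Orientations are given as a unit quaternion [x, y, z, w].
In Python, from bench import ctrl gives the robot as it stands.
- The arm moves only by the shell command python3 -m jog 'ROWS' [FORCE]. ROWS is JSON, one flat list of numbers, 7 for each row, row after row: the turn, a rotation vector about the tool's x, y, z in rad, then the shift along the tool's x, y, z in cm, then the gripper command: -1 is fully open, 1 is shut, values between are in proportion. In form: [rx, ry, rz, dx, dy, dz, grip, rx, ry, rz, dx, dy, dz, grip, ...]. A call has 1 to 20 rows; each row shifts and turns the commanded pose from where the row before left it, along the tool's axes as they then stand; what a row does not reach is not made up. A row lasts 1/12 s, in which the tool goes at most 41.7 mm and 7.16 degrees, less where a joint would pass 70% of its speed; a pose out of reach is approached as far as the arm can. A call is refused whole if a number of a shift passes 4.17 or a number of a turn 0.125, either way. A call with a gripper value outside its range is refused whole. The fingers move at their own pace and stop on an object; FORCE is the grip in N (left out, the last holds). Time passes only in rows, so rows that do not move let the fingers close. It gives the time, the measured TCP pose, the force and the opening at its end, in the units of the state.
- ctrl.read_state(): the state, without advancing time (a new reading comes with each control period).
- ctrl.grab_frame(name): name is "scene" or "top" or "wrist"; returns a dict with "img" (420x560x3 uint8, red, green, blue), "depth" (420x560 float32, m along the optical axis (not along the pixel's ray), 0 where there is no reading), "intrinsics" (3x3 intrinsics, pixels), "R" (3x3) and "t" (3): a world point X has camera coordinates R X + t; the wrist camera has in their place "mount" (4x4, takes a point from camera to tool coordinates, whose origin is the TCP and whose axes are the flange's). Camera axes: x right, y down, z forward; pixel columns grow to the right and rows downward; lengths in m; the calibration is good to about 2 mm. A picture is of the moment at which its call begins: read the wrist's pose just before it.
- ctrl.sign_off(): hands the job in, once; it reports no verdict.
Trained networks look in the newest picture that a camera, given by its name, has taken for a name from the list of things; names that differ only in an ending like _2 or _b are one class to them, and where a whole thing is asked for, a point or a joint stands for the part that bears it (a point fixed in the world has none). Each returns a list of dicts, best first, with "conf" (0 to 1); they miss things now and then, are a little off and sometimes report something else, mostly with a low value. They report only what shows in the picture. A call takes as long as a camera call.
- ctrl.look_for(camera, label): "box" ([centre column, centre row, width, height] in pixels, round what is visible of it).
The state is a dict: "time": time; "qpos": joint angles; "qd": joint speeds; "joint_efforts": joint torques, N m; "position": TCP position; "orientation": TCP orientation; "contact_force": force on the tool from outside, world axes, zero at the start; "torque": the same for the moment, N m; "width": opening from 0.0 (shut) to 1.0 (fully open).
Only numpy, scipy, OpenCV 4.12 (cv2) and the standard library are available. Lean on these libraries where they do the work, as an engineer would, in place of code of your own. Each camera call takes 0.05 s, during which the arm holds its last target.

### The job

Get the inspection light ready for the board on its stage: with the fingertips or the side of the fingers, gently push the upright lever of the ring round its arc, without gripping it, until the pointer lines up with the scale mark that carries the tall headed pin. Only then press the light's push button right down and let it come back up, leaving the ring at that mark. Leave the board and the other things on the bench where they are.

Things in the scene. Friction and masses are not known exactly. Their poses are not given: they have to be found in the camera images.
- light: fixed light: black round housing 240 mm across, top at z = 0.035; origin under its centre, on the ring's axis, z up; the scale's middle lies at its -x, the button's pod (60 mm wide) at its +y. White stage in the centre 80 mm across, 10 mm high. Scale mark every 0.2 rad; those at +-0.6 and +-1.0 rad carry steel pins, 108 mm from the axis: three low studs (8 mm across, 5 mm high), one tall pin
- ring (a joint): angle of the aluminium ring (128 mm across, 12 mm high, on the housing) in rad, anticlockwise from above, range -1.35 to 1.35. At 0 lever and pointer point along the light's -x, to the middle of the scale. It turns stiffly (about 1.5 N at the lever), stays where it is left and starts between -0.25 and 0.25
- lever_post (a point): the lever: an upright round aluminium post, 12 mm across, 80 mm from the ring's axis, from the arm at z = 0.045 to its free top at z = 0.105. This point is on its centre line at z = 0.080. At this height it stands above the pins, the stage and the board, so fingers can pass over them
- pointer (a point): the point on the pointer's centre line produced to the circle of the pins, 108 mm from the ring's axis, at z = 0.041. The pointer itself, 4 mm wide, ends 97 mm from the axis. When this point is over the tall pin's centre the ring is set
- tall_pin: the tall pin, fixed, steel: 10 mm shank, a head 18 mm across, 25 mm high in all, from z = 0.035 to z = 0.060; origin under its centre. It stands on one of the four scale marks that carry pins
- lamp_button (a joint): travel of the grey push button in m: 0 up, 0.006 fully down; spring, about 5 N when fully down, comes back by itself
- lamp_button_top (a point): centre of the top of the push button, 28 mm across, in a low grey housing on the light's pod; it is pressed straight down
- board: small green circuit board, 48 x 36 x 3 mm, 10 mm high with its parts, lying loose on the light's white stage; origin under its centre
- screwdriver: black-handled screwdriver 170 mm long, lying loose on the bench at the light's side opposite the button
- spool: aluminium solder spool, 56 mm across, 40 mm high, standing loose behind the light; origin under its centre
- flux_bottle: amber glass bottle, 40 mm across, 85 mm high, standing loose behind the light; origin under its centre
- relay_box: cardboard box 50 x 70 x 35 mm, loose beside the button pod; origin under its centre
- mug: white mug, 80 mm across, 90 mm high, loose at the left of the bench; origin under its centre
- loupe: black loupe, a cylinder 40 mm across, 32 mm high, loose at the right of the bench; origin under its centre

How it is judged:
By the outcome, as a careful person would: the job done as asked, in the order asked, and still so for the second after the job is handed in, with the robot touching nothing.
It also fails if it takes over 48 s, if anything falls off the work surface, if the arm or the gripper's body presses on something with over 40 N, if the wrist force passes 120 N, or if a joint passes its speed limit or range.

## Working session

There is one attempt and no reset: what is moved stays moved. The work goes in short steps, Python scripts to look and compute and a shell command to move; the robot and the scene stay as the last step left them, time stands still between calls to the robot, and variables do not carry over. Pictures are saved under pics/ and viewed, and the job is handed in when it is done.

```bash
ls; mkdir -p pics
cat > h.py <<'E'
import numpy as np, cv2
from bench import ctrl
def grab(n,save=None):
    s=ctrl.read_state(); f=ctrl.grab_frame(n)
    if save: cv2.imwrite('pics/'+save+'.png',f['img'][:,:,::-1])
    return s,f
E
python3 - <<'E'
from h import *
s,f=grab('scene','scene0');print(s['time'],s['position'],s['orientation'])
s,f=grab('top','top0');np.savez('top0.npz',**{k:v for k,v in f.items()})
print(f['R'],f['t'],f['intrinsics'])
for n in ['light','ring','lever_post','tall_pin','lamp_button','pointer','board']:
    print(n,ctrl.look_for('top',n)[:3])
E
```

```text
pics
0.0 [0.18506791 0.59676806 0.40360492] [ 9.88698515e-01 -1.49913574e-01 -1.22565795e-04  1.07273215e-03]
[[-0.02907958 -0.99946684 -0.01484633]
 [-0.99086362  0.03077975 -0.13130838]
 [ 0.13169534  0.01089229 -0.9912304 ]] [0.04802977 0.53803084 1.32248659] [[392.44715751   0.         281.24199504]
 [  0.         392.44715751 210.82813043]
 [  0.           0.           1.        ]]
light [{'box': [271.9, 204.1, 82.7, 66.0], 'conf': 0.7}, {'box': [218.2, 197.1, 22.5, 19.8], 'conf': 0.69}, {'box': [296.5, 160.8, 13.0, 12.1], 'conf': 0.16}]
ring [{'box': [278.7, 208.8, 44.8, 41.7], 'conf': 0.96}]
lever_post [{'box': [278.3, 206.3, 37.6, 45.4], 'conf': 0.88}]
tall_pin []
lamp_button [{'box': [236.6, 204.4, 5.8, 6.7], 'conf': 0.49}]
pointer [{'box': [278.9, 207.9, 36.4, 45.5], 'conf': 0.91}]
board [{'box': [277.4, 203.9, 13.1, 15.4], 'conf': 0.7}]
```

Run:
```python
import cv2
a=cv2.imread('pics/top0.png');cv2.imwrite('pics/top0c.png',cv2.resize(a[140:260,190:350],None,fx=5,fy=5,interpolation=cv2.INTER_CUBIC))
```

```text
(no output)
```

View pics/scene0.png

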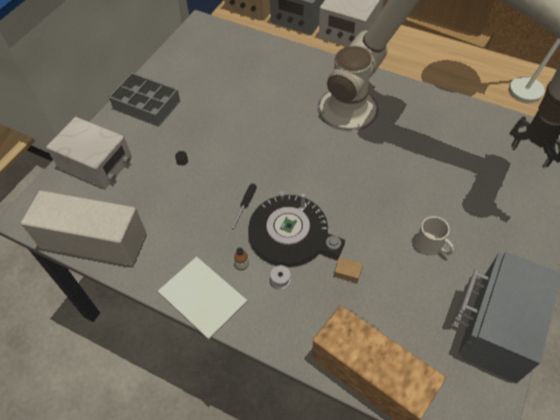

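View pics/top0c.png

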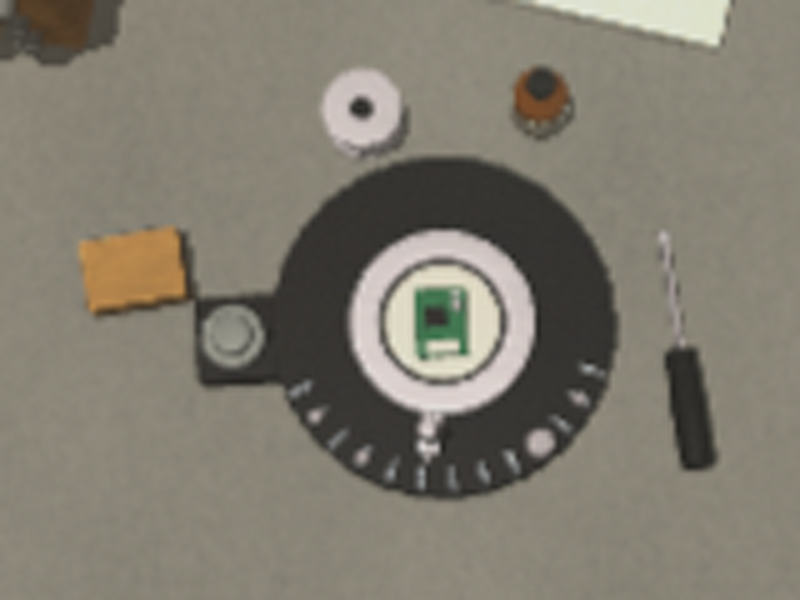

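View pics/top0.png

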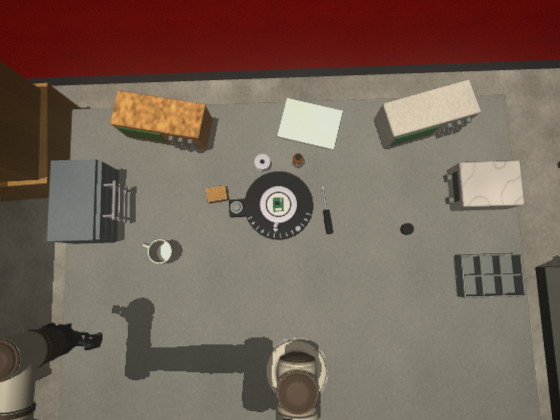

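The pictures show the light near (279,205), the tall headed pin at about (298,229), which should be the +0.6 mark, the lever/pointer at about (275.5,226), and the button at (236.5,206.5). I'll work out the geometry next.

```bash
cat >> h.py <<'E'
def onplane(uv,z,f):
    K=f['intrinsics'];R=f['R'];t=f['t']
    d=R.T@np.linalg.solve(K,np.array([uv[0],uv[1],1.]));c=-R.T@t
    return c+d*(z-c[2])/d[2]
E
python3 - <<'E'
from h import *
f=dict(np.load('top0.npz'))
img=f['img'];g=img.max(2)
# dark housing mask fit
m=((img.max(2)<70)).astype(np.uint8)
m[:170]=0;m[241:]=0;m[:,:225]=0;m[:,316:]=0
cs,_=cv2.findContours(m,cv2.RETR_EXTERNAL,cv2.CHAIN_APPROX_NONE)
c=max(cs,key=cv2.contourArea)[:,0,:].astype(float)
P=np.array([onplane(p,0.035,f) for p in c])[:,:2]
from scipy.optimize import least_squares
sel=c[:,0]>250
r=least_squares(lambda q:np.hypot(*(P[sel]-q[:2]).T)-q[2],[.6,0,.12],loss='soft_l1',f_scale=.002)
print('housing',r.x)
def cr(x,y): return (x/5+190-.4, y/5+140-.4)
C=r.x[:2]
for n,(x,y),z in [('tall',(540,443),.06),('s1',(315,415),.04),('s2',(362,457),.04),('s3',(580,398),.04),('button',(232,334),.05),('levertop',(428,422),.105),('spool',(362,107),.04),('bottle',(542,83),.085),('box',(135,270),.035),('stage/board',(441,323),.015),('ringc',(442,322),.047)]:
    p=onplane(cr(x,y),z,f)[:2];d=p-C
    print(n,p.round(4),'r',np.hypot(*d).round(4),'ang',np.arctan2(-d[1],-d[0]).round(3))
E
```

```text
housing [0.5617868  0.04081527 0.11579747]
tall [ 0.4752 -0.0219] r 0.107 ang 0.627
s1 [0.5009 0.1315] r 0.1092 ang -0.979
s2 [0.471  0.0998] r 0.1083 ang -0.576
s3 [ 0.5071 -0.0511] r 0.1069 ang 1.034
button [0.5575 0.1866] r 0.1459 ang -1.542
levertop [0.4872 0.0521] r 0.0754 ang -0.15
spool [0.7172 0.0942] r 0.1644 ang -2.811
bottle [ 0.7179 -0.031 ] r 0.1719 ang 2.71
box [0.607  0.2557] r 0.2196 ang -1.778
stage/board [0.5659 0.0435] r 0.0049 ang -2.566
ringc [0.5618 0.0422] r 0.0014 ang -1.569
```

```bash
cat >> h.py <<'E'
from scipy.spatial.transform import Rotation as Ro
def plan(p,yd=None):
    """p target TCP; yd: world direction wanted for tool y (tool down)"""
    s=ctrl.read_state();R=Ro.from_quat(s['orientation'])
    d=R.inv().apply(np.array(p)-s['position'])*100
    print('t',round(s['time'],2),'shift cm in tool',d.round(2),'n',np.ceil(np.linalg.norm(d)/4.1))
    if yd is not None:
        y=np.array([*yd,0.]);y/=np.linalg.norm(y);z=np.array([0,0,-1.]);x=np.cross(y,z)
        Rt=Ro.from_matrix(np.array([x,y,z]).T);print('turn',(R.inv()*Rt).as_rotvec().round(3))
def wristpose(f,s):
    T=np.eye(4);T[:3,:3]=Ro.from_quat(s['orientation']).as_matrix();T[:3,3]=s['position']
    M=T@f['mount'];return M
def wplane(uv,z,f,s):
    M=wristpose(f,s);d=M[:3,:3]@np.linalg.solve(f['intrinsics'],np.array([uv[0],uv[1],1.]));c=M[:3,3]
    return c+d*(z-c[2])/d[2]
E
python3 - <<'E'
from h import *
s,f=grab('wrist','w0');print(f['mount'].round(3),f['intrinsics'].round(1))
phi=-.15
plan([.50,.05,.40],(np.sin(phi),-np.cos(phi)))
E
```

```text
[[-0.001 -0.962 -0.273  0.069]
 [ 1.    -0.001  0.001 -0.   ]
 [-0.001 -0.273  0.962  0.031]
 [ 0.     0.     0.     1.   ]] [[361.    0.  283. ]
 [  0.  361.  210.1]
 [  0.    0.    1. ]]
t 0.5 shift cm in tool [46.28 42.91  0.47] n 16.0
turn [ 0.     0.    -0.151]
```

View pics/w0.png

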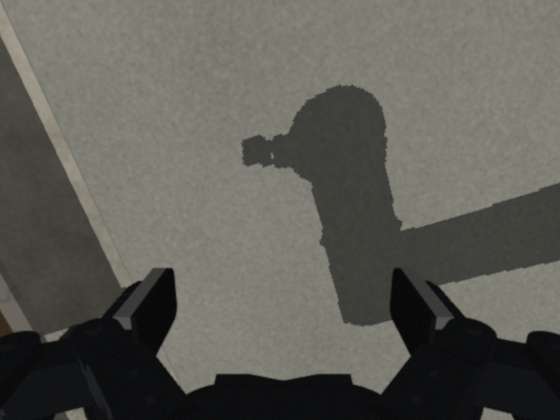

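```bash
python3 -m jog '[0,0,0,2.3,2.47,-0.14,-1, 0,0,0,2.3,2.47,-0.14,-1, 0,0,0,2.3,2.47,-0.14,-1, 0,0,0,2.3,2.47,-0.14,-1, 0,0,0,2.3,2.47,-0.14,-1, 0,0,0,2.3,2.47,-0.14,-1, 0,0,0,2.3,2.47,-0.14,-1, 0,0,0,2.3,2.47,-0.14,-1, 0,0,0,2.3,2.47,-0.14,-1, 0,0,0,2.3,2.47,-0.14,-1, 0,0,0,2.3,2.47,-0.14,-1, 0,0,0,2.3,2.47,-0.14,-1, 0,0,0,2.3,2.47,-0.14,-1, 0,0,0,2.3,2.47,-0.14,-1, 0,0,0,2.3,2.47,-0.14,-1, 0,0,0,2.3,2.47,-0.14,-1, 0,0,0,2.3,2.47,-0.14,-1, 0,0,0,2.3,2.47,-0.14,-1, 0,0,-0.075,0,0,0,-1, 0,0,-0.075,0,0,0,-1]'
python3 -m jog '[0,0,0,0,0,0,-1,0,0,0,0,0,0,-1]'
python3 - <<'E'
from h import *
s,f=grab('wrist','w1');np.savez('w1.npz',pos=s['position'],ori=s['orientation'],**f)
print(s['time'],s['position'],s['orientation'],s['qpos'])
for n in ['tall_pin','lever_post','lamp_button','pointer','board']: print(n,ctrl.look_for('wrist',n)[:2])
E
```

```text
time: 2.17
position: [0.4493, 0.0478, 0.43]
orientation: [0.997, -0.076, 0.0, -0.0]
contact_force: [-0.3, 0.5, -0.3]
width: 1.002
time: 2.33
position: [0.4488, 0.0495, 0.43]
orientation: [0.997, -0.076, 0.0, -0.0]
contact_force: [0.7, 0.1, -0.1]
width: 1.003
2.3333 [0.44877536 0.04946846 0.43001448] [ 9.97075405e-01 -7.64239241e-02  1.08348901e-04 -8.84791900e-05] [ 4.71552022e-01  6.41629225e-02 -3.50711434e-01 -4.16767969e-05
 -1.15564481e+00  9.46264080e-01]
tall_pin [{'box': [354.4, 145.0, 24.0, 19.2], 'conf': 0.83}]
lever_post [{'box': [269.9, 84.0, 144.7, 163.0], 'conf': 0.69}]
lamp_button [{'box': [116.3, 90.6, 36.5, 31.0], 'conf': 0.9}, {'box': [354.7, 144.4, 24.2, 16.6], 'conf': 0.44}]
pointer [{'box': [271.9, 82.7, 145.4, 165.4], 'conf': 0.66}]
board [{'box': [271.3, 59.3, 49.0, 65.8], 'conf': 0.65}]
```

View pics/w1.png

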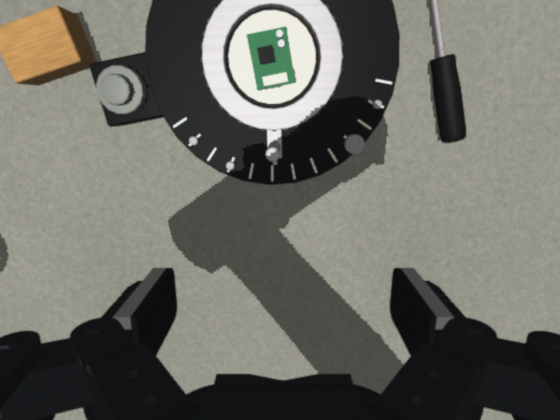

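Run:
```python
import cv2
a=cv2.imread('pics/w1.png');cv2.imwrite('pics/w1c.png',cv2.resize(a[110:200,170:400],None,fx=3.4,fy=3.4,interpolation=cv2.INTER_CUBIC))
cv2.imwrite('pics/w1d.png',cv2.resize(a[40:140,80:180],None,fx=5,fy=5,interpolation=cv2.INTER_CUBIC))
```

```text
(no output)
```

View pics/w1c.png

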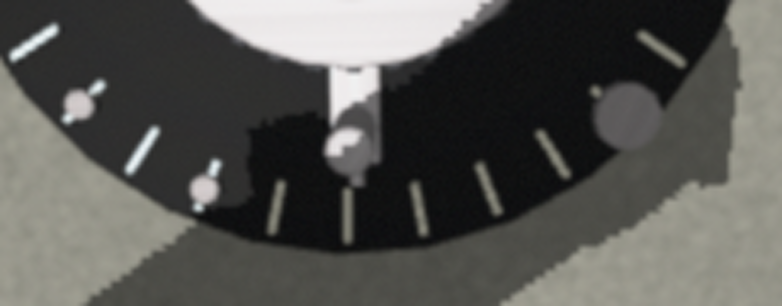

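View pics/w1d.png

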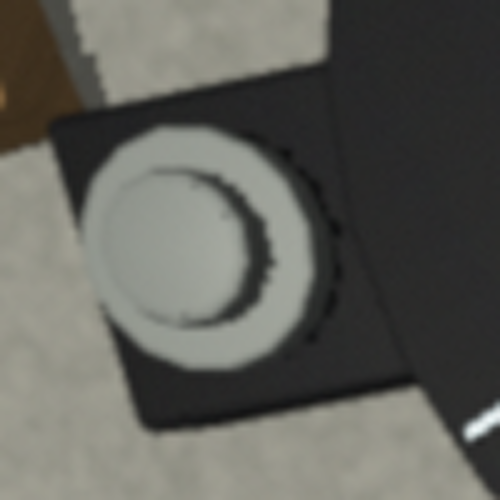

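Run:
```python
from h import *
from scipy.optimize import least_squares
d=dict(np.load('w1.npz'));s={'position':d['pos'],'orientation':d['ori']};f=d
def w(x,y,z): return wplane((x/3.4+170-.35,y/3.4+110-.35),z,f,s)
obs=[(-1.0,(79,104),.04),(-.6,(205,190),.04),(.6,(628,116),.06)]
s3=wplane((378,104),.04,f,s)
P=[(a,w(*p,z)[:2]) for a,p,z in obs]+[(1.0,s3[:2])]
def res(q):
    return np.concatenate([p-(q[:2]-.108*np.array([np.cos(a+q[2]),np.sin(a+q[2])])) for a,p in P])
r=least_squares(res,[.56,.04,.03]);print('C,yaw',r.x,(r.fun*1e3).round(1))
C,yaw=r.x[:2],r.x[2]
for n,p in [('tip',w(357,183,.041)),('levertop',w(350,149,.105))]:
    e=p[:2]-C;print(n,p.round(4),'r',np.hypot(*e),'ring',np.arctan2(-e[1],-e[0])-yaw)
for z in (.05,.055,.06):
  p=wplane((176/5+80-.4,248/5+40-.4),z,f,s);print('btn',z,p.round(4))
  a=wplane((106/5+80,248/5+40),z,f,s);b=wplane((246/5+80,248/5+40),z,f,s);print('dia',np.linalg.norm(a-b))
D=d['depth'];M=wristpose(f,s)
for (u,v) in [(115,89),(136,80),(136,102),(100,120),(272,153),(355,145)]:
    z=D[v,u];X=M[:3,:3]@(np.linalg.solve(f['intrinsics'],[u,v,1])*z)+M[:3,3];print(u,v,X.round(4))
print('btn expected dir from C', np.sin(-yaw),np.cos(yaw))
```

```text
C,yaw [0.5619916  0.04209308 0.03579253] [ 0.1  0.1 -0.2 -0.   0.3  0.4 -0.1 -0.5]
tip [0.4658 0.0553 0.041 ] r 0.09705762804035369 ring -0.172098524480942
levertop [0.4833 0.0527 0.105 ] r 0.07936294792041611 ring -0.17037739082013978
btn 0.05 [0.5571 0.189  0.05  ]
dia 0.025711429714217925
btn 0.055 [0.5565 0.1869 0.055 ]
dia 0.025343367253651775
btn 0.06 [0.556  0.1847 0.06  ]
dia 0.024975304793085566
115 89 [0.5566 0.1863 0.0559]
136 80 [0.5622 0.1687 0.0473]
136 102 [0.5435 0.1744 0.0457]
100 120 [0.5348 0.2345 0.001 ]
272 153 [0.4838 0.0531 0.1053]
355 145 [ 0.474  -0.0223  0.059 ]
btn expected dir from C -0.03578489000898433 0.9993595157134618
```

```bash
python3 -m jog '[0,0,-0.018,3.31,-0.85,0,-0.2, 0,0,0,0,0,0,-0.2, 0,0,0,0,0,3.5,-0.2, 0,0,0,0,0,3.5,-0.2, 0,0,0,0,0,3.5,-0.2, 0,0,0,0,0,3.5,-0.2, 0,0,0,0,0,2.5,-0.2, 0,0,0,0,0,2.2,-0.2, 0,0,0,0,0,0,-0.2, 0,0,0,0,0,0,-0.2]' 20
python3 - <<'E'
from h import *
s,f=grab('wrist','w2');print(s['position'],s['orientation'],s['width'],s['contact_force'])
phi=-.136;plan([.4827,.0529,.243],(np.sin(phi),-np.cos(phi)))
E
```

```text
time: 3.47
position: [0.4829, 0.0533, 0.2424]
orientation: [0.998, -0.066, -0.001, 0.001]
contact_force: [0.6, 0.8, 0.3]
width: 0.601
[0.48289754 0.05327703 0.24238566] [ 9.97812056e-01 -6.61017854e-02 -1.03535442e-03  7.63173284e-04] 0.601454773249637 [0.61897615 0.77750387 0.33002657]
t 3.52 shift cm in tool [-0.07  0.07  0.07] n 1.0
turn [-0.    -0.001  0.004]
```

View pics/w2.png

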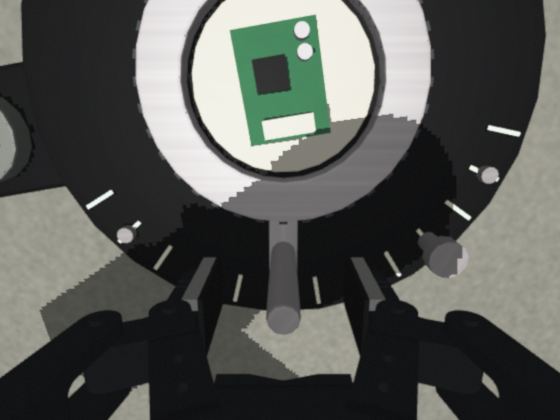

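The post stands at (283,320), between the open fingers and clear of both pads. Next I push most of the arc.

```bash
python3 -m jog '[0,0,0,0,0.6,0,-0.2, 0,0,0,0,0.6,0,-0.2, 0,0,0,0,0.4,0,-0.2, 0,0,0,0,0.3,0,-0.2, 0,0,-0.05,0.1,0.4,0,-0.2, 0,0,-0.05,0.1,0.4,0,-0.2, 0,0,-0.05,0.1,0.4,0,-0.2, 0,0,-0.05,0.1,0.4,0,-0.2]'
python3 - <<'E'
from h import *
s,f=grab('wrist','w3');print(s['position'],s['orientation'],s['width'],s['contact_force'])
C=np.array([.562,.0421]);R=Ro.from_quat(s['orientation']).as_matrix()
c=R[:2,:2].T@(C-s['position'][:2]);print('centre in tool cm',c*100,'phi',np.arctan2(R[0,1],-R[1,1]))
E
```

```text
time: 4.18
position: [0.4837, 0.0178, 0.2438]
orientation: [0.999, 0.035, 0.001, -0.0]
contact_force: [0.4, 0.8, 1.3]
width: 0.599
[0.48366547 0.01779675 0.24379744] [ 9.99396357e-01  3.47172232e-02  1.18352982e-03 -4.85633120e-04] 0.5990272639092965 [0.38743461 0.82919427 1.34931241]
centre in tool cm [ 7.98319176 -1.88087314] phi 0.06944952488287745
```

View pics/w3.png

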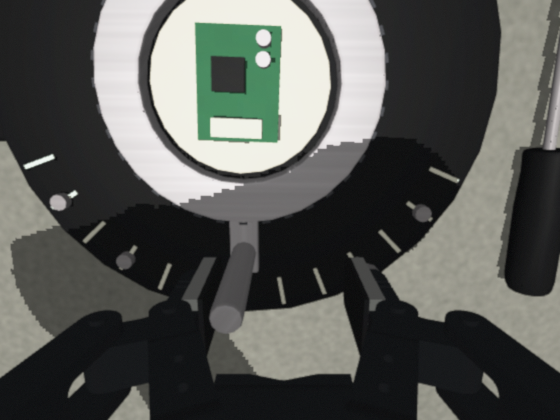

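```bash
python3 -m jog '[0,0,-0.05,0.1,0.4,0,-0.2, 0,0,-0.05,0.1,0.4,0,-0.2, 0,0,-0.05,0.1,0.4,0,-0.2, 0,0,-0.05,0.1,0.4,0,-0.2, 0,0,-0.05,0.1,0.4,0,-0.2, 0,0,-0.05,0.1,0.4,0,-0.2, 0,0,-0.05,0.1,0.4,0,-0.2, 0,0,-0.05,0.1,0.4,0,-0.2, 0,0,-0.05,0.1,0.4,0,-0.2, 0,0,-0.04,0.08,0.32,0,-0.2, 0,0,0,0,0,0,-0.2]'
cat > look.py <<'E'
from h import *
import sys
s,f=grab('wrist',sys.argv[1]);print(s['time'],s['position'],s['orientation'],s['width'],s['contact_force'])
np.savez(sys.argv[1]+'.npz',pos=s['position'],ori=s['orientation'],**f)
C=np.array([.562,.0421]);R=Ro.from_quat(s['orientation']).as_matrix()
c=R[:2,:2].T@(C-s['position'][:2]);print('centre in tool cm',c*100,'phi',np.arctan2(R[0,1],-R[1,1]),'target .636')
E
python3 look.py w4
```

```text
time: 5.15
position: [0.504, -0.0167, 0.2433]
orientation: [0.962, 0.275, 0.001, 0.0]
contact_force: [0.3, 0.5, -0.1]
width: 0.6
5.15 [ 0.50404758 -0.01674047  0.24334321] [9.61562308e-01 2.74586269e-01 5.53848685e-04 4.80331603e-05] 0.5999183411379675 [ 0.28329198  0.54492605 -0.09499803]
centre in tool cm [ 8.02849493 -1.93650441] phi 0.5563186943399059 target .636
```

View pics/w4.png

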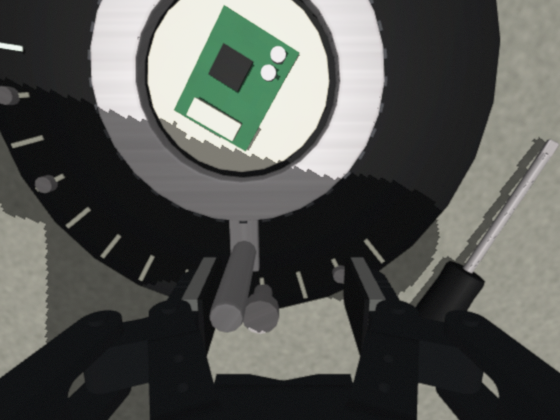

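The lever's top is at (227,316), just short of the pin head at (263,312). I'll compute the remaining angle.

```bash
cat > ang.py <<'E'
from h import *
import sys
d=dict(np.load(sys.argv[1]+'.npz'));s={'position':d['pos'],'orientation':d['ori']}
C=np.array([.562,.0421])
for a in sys.argv[2:]:
    u,v,z=map(float,a.split(','));p=wplane((u,v),z,d,s);e=p[:2]-C
    print(a,p.round(4),'r',np.hypot(*e).round(4),'phi',np.arctan2(-e[1],-e[0]).round(4))
E
python3 ang.py w4 227,318,.105 263,314,.06 244,223,.047
python3 - <<'E'
import cv2
a=cv2.imread('pics/w4.png');cv2.imwrite('pics/w4c.png',cv2.resize(a[200:345,180:340],None,fx=4,fy=4,interpolation=cv2.INTER_CUBIC))
E
```

```text
227,318,.105 [ 4.95e-01 -2.00e-04  1.05e-01] r 0.0792 phi 0.5635
263,314,.06 [ 0.4775 -0.0222  0.06  ] r 0.1061 phi 0.6502
244,223,.047 [0.5079 0.0076 0.047 ] r 0.0641 phi 0.5681
```

View pics/w4c.png

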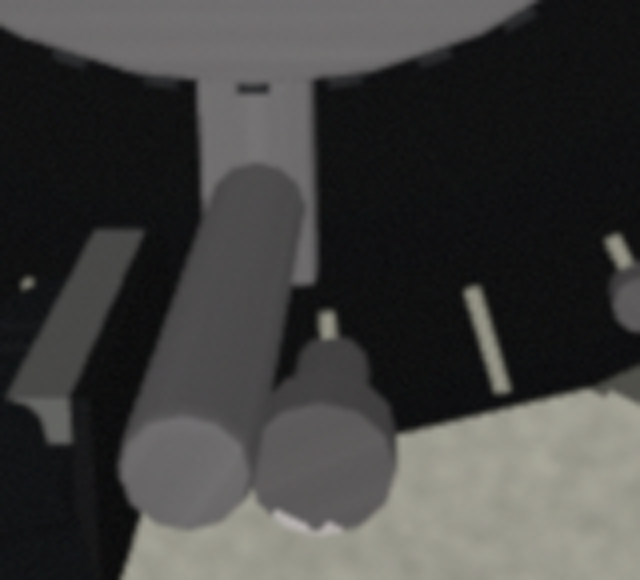

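```bash
python3 ang.py w4 225.9,317.7,.105 261.1,316.7,.06 243.9,222,.047 261.4,281,.035 302.4,284.5,.035
```

```text
225.9,317.7,.105 [4.949e-01 2.000e-04 1.050e-01] r 0.0791 phi 0.5589
261.1,316.7,.06 [ 0.4758 -0.0221  0.06  ] r 0.1075 phi 0.6403
243.9,222,.047 [0.5083 0.0079 0.047 ] r 0.0636 phi 0.5677
261.4,281,.035 [ 0.4804 -0.0179  0.035 ] r 0.1013 phi 0.6337
302.4,284.5,.035 [ 0.4903 -0.0379  0.035 ] r 0.1074 phi 0.8401
```

```bash
python3 -m jog '[0,0,-0.03,0.06,0.24,0,-0.2, 0,0,-0.025,0.05,0.2,0,-0.2, 0,0,0,0,0,0,-0.2,0,0,0,0,0,0,-0.2]'
python3 look.py w5;python3 - <<'E'
import cv2
a=cv2.imread('pics/w5.png');cv2.imwrite('pics/w5c.png',cv2.resize(a[200:345,180:340],None,fx=4,fy=4,interpolation=cv2.INTER_CUBIC))
E
```

```text
time: 5.53
position: [0.5068, -0.0196, 0.243]
orientation: [0.954, 0.301, -0.0, 0.0]
contact_force: [-0.8, 0.7, 0.5]
width: 0.601
5.5333 [ 0.50678776 -0.01960182  0.24295428] [ 9.53777262e-01  3.00514445e-01 -5.56176988e-05  2.82958478e-05] 0.6005040458387453 [-0.82517782  0.68535978  0.54102282]
centre in tool cm [ 8.06103475 -1.89070797] phi 0.6104639712686162 target .636
```

View pics/w5c.png

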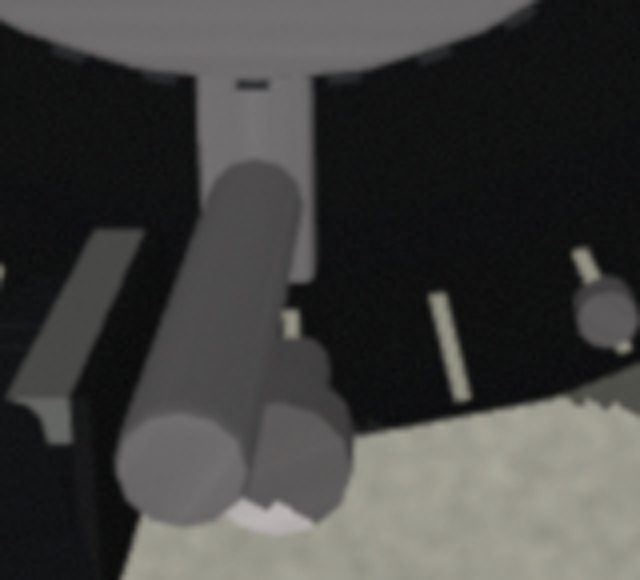

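```bash
python3 ang.py w5 225.2,317,.105 243.2,220.9,.047 292.1,286.4,.035 331.6,277.6,.04
```

```text
225.2,317,.105 [ 0.4969 -0.0029  0.105 ] r 0.0791 phi 0.6048
243.2,220.9,.047 [0.5099 0.0057 0.047 ] r 0.0635 phi 0.6094
292.1,286.4,.035 [ 0.49   -0.0375  0.035 ] r 0.1073 phi 0.8355
331.6,277.6,.04 [ 0.5081 -0.0499  0.04  ] r 0.1066 phi 1.0407
```

```bash
python3 -m jog '[0,0,-0.015,0.03,0.12,0,-0.2, 0,0,-0.014,0.03,0.11,0,-0.2, 0,0,0,0,0,0,-0.2,0,0,0,0,0,0,-0.2]'
python3 look.py w6;python3 - <<'E'
import cv2
a=cv2.imread('pics/w6.png');cv2.imwrite('pics/w6c.png',cv2.resize(a[200:345,180:340],None,fx=4,fy=4,interpolation=cv2.INTER_CUBIC))
E
```

```text
time: 5.92
position: [0.5087, -0.0211, 0.2429]
orientation: [0.949, 0.315, -0.0, -0.0]
contact_force: [-0.7, 1.4, 0.2]
width: 0.603
5.9167 [ 0.50866165 -0.02111103  0.24285939] [ 9.49085344e-01  3.15018913e-01 -3.06406210e-04 -2.66264290e-05] 0.6032000329248809 [-0.73551574  1.42404434  0.18123909]
centre in tool cm [ 8.05497216 -1.87711139] phi 0.6409531250259309 target .636
```

View pics/w6c.png

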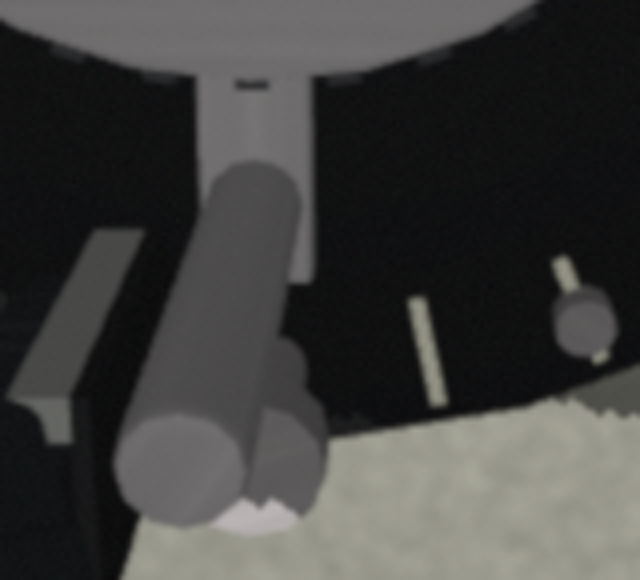

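```bash
python3 ang.py w6 224.9,317.3,.105 243.2,220.9,.047 287,288,.035 326,280.5,.04
python3 -m jog '[0,0,0,0,-0.5,0,-0.2, 0,0,0,0,-1.3,0,-0.2, 0,0,0,0,0,-1,-0.2, 0,0,0,0,0,-3,-0.2, 0,0,0,0,0,-3.5,-0.2, 0,0,0,0,0,-3.5,-0.2, 0,0,0,-4,0,-1,-0.6,0,0,0,-2,0,0,-1,0,0,0,0,0,0,-1,0,0,0,0,0,0,-1,0,0,0,0,0,0,-1]'
python3 look.py w7
```

```text
224.9,317.3,.105 [ 0.4981 -0.0047  0.105 ] r 0.0792 phi 0.6321
243.2,220.9,.047 [0.511  0.0043 0.047 ] r 0.0635 phi 0.6372
287,288,.035 [ 0.4899 -0.0379  0.035 ] r 0.1076 phi 0.8372
326,280.5,.04 [ 0.5078 -0.05    0.04  ] r 0.1069 phi 1.0386
time: 6.88
position: [0.4502, -0.0423, 0.363]
orientation: [0.949, 0.315, 0.0, 0.0]
contact_force: [1.1, -0.6, 0.6]
width: 0.997
6.8833 [ 0.45021136 -0.04233563  0.36301708] [9.49039952e-01 3.15155447e-01 4.36402047e-04 1.54919716e-04] 0.996735409631965 [ 1.10374115 -0.61670764  0.60228354]
centre in tool cm [14.00908193 -0.07919821] phi 0.6412407501564771 target .636
```

View pics/w7.png

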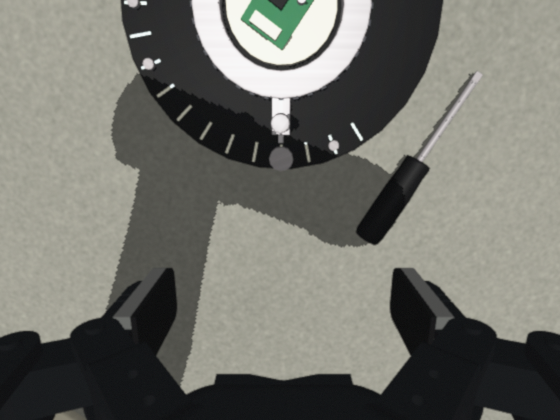

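Run:
```python
import cv2
a=cv2.imread('pics/w7.png');cv2.imwrite('pics/w7c.png',cv2.resize(a[85:180,220:350],None,fx=6,fy=6,interpolation=cv2.INTER_CUBIC))
```

```text
(no output)
```

View pics/w7c.png

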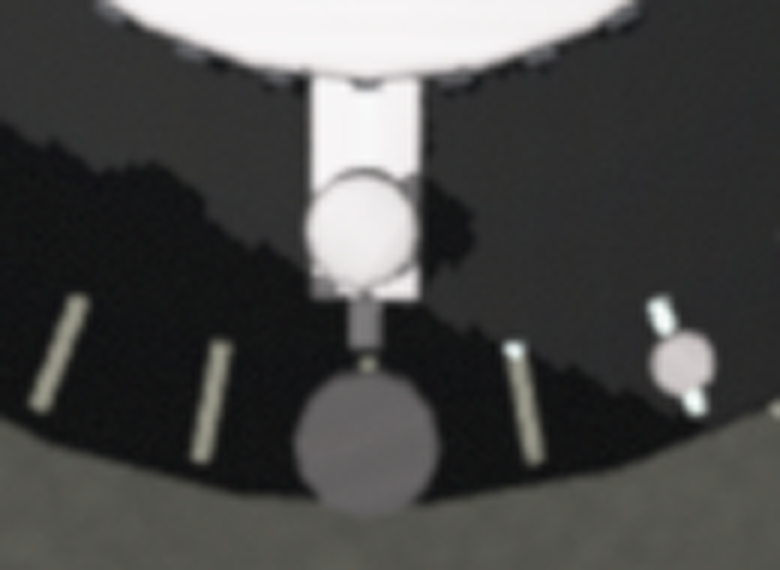

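Pointer, mark and pin head line up within about 1 px of the enlarged crop (x≈366, 367 and 367), roughly 0.15 mm. Now the button.

Run:
```python
from h import *
plan([.5567,.187,.36],(.3,-.95))
```

```text
t 6.93 shift cm in tool [ 22.22 -12.01   0.28] n 7.0
turn [ 0.    -0.     0.336]
```

```bash
python3 -m jog '[0,0,0,2.8,-1.5,0,1, 0,0,0,2.8,-1.5,0,1, 0,0,0,2.8,-1.5,0,1, 0,0,0,2.8,-1.5,0,1, 0,0,0,2.8,-1.5,0,1, 0,0,0,2.8,-1.5,0,1, 0,0,0,2.8,-1.5,0,1, 0,0,0,2.6,-1.5,0,1, 0,0,0.11,0,0,0,1, 0,0,0.11,0,0,0,1, 0,0,0.11,0,0,0,1, 0,0,0,0,0,0,1, 0,0,0,0,0,0,1]' 20
python3 look.py w8; python3 -c "
from h import *
plan([.5567,.187,.24],(.3,-.95))
print(ctrl.look_for('wrist','lamp_button')[:2])"
```

```text
time: 8.02
position: [0.5565, 0.1872, 0.362]
orientation: [0.988, 0.157, -0.001, 0.0]
contact_force: [-0.4, -0.7, 0.6]
width: -0.004
8.0167 [0.55648467 0.18715864 0.36200049] [ 9.87657814e-01  1.56625823e-01 -5.53563876e-04  2.95869817e-04] -0.004356875984499562 [-0.44105618 -0.66490857  0.59889667]
centre in tool cm [-3.96342566 13.9647923 ] phi 0.3145470648022602 target .636
t 8.07 shift cm in tool [ 0.04  0.   12.22] n 3.0
turn [0.    0.001 0.008]
[{'box': [282.0, 198.9, 37.2, 33.4], 'conf': 0.6}]
```

View pics/w8.png

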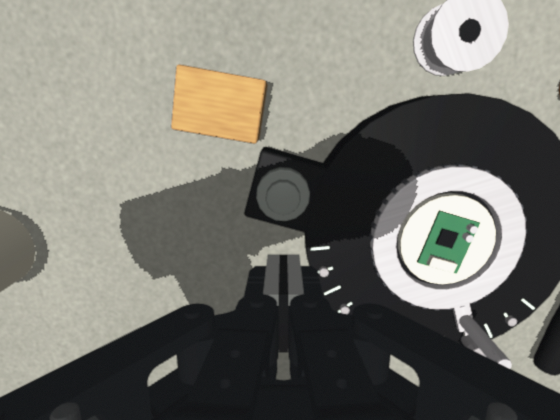

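```bash
python3 ang.py w8 282,197,.055
python3 -m jog '[0,0,0,0,0,3.5,1, 0,0,0,0,0,3.5,1, 0,0,0,0,0,3,1, 0,0,0,0,0,2,1, 0,0,0,0,0,0.6,1,0,0,0,0,0,0.4,1,0,0,0,0,0,0,1]'
```

```text
282,197,.055 [0.5575 0.1882 0.055 ] r 0.1461 phi -1.5402
time: 8.7
position: [0.5565, 0.1866, 0.2331]
orientation: [0.988, 0.155, 0.0, 0.0]
contact_force: [-1.1, 0.6, 0.6]
width: -0.001
```

```bash
python3 -m jog '[0,0,0,0,0,0.2,1,0,0,0,0,0,0.2,1,0,0,0,0,0,0.2,1,0,0,0,0,0,0,1]'; python3 -m jog '[0,0,0,0,0,0.2,1,0,0,0,0,0,0.15,1,0,0,0,0,0,0,1]';  python3 -m jog '[0,0,0,0,0,0.1,1,0,0,0,0,0,0,1,0,0,0,0,0,0,1]'
```

```text
time: 9.03
position: [0.5566, 0.1868, 0.228]
orientation: [0.988, 0.155, 0.001, -0.0]
contact_force: [-0.4, 0.2, 3.2]
width: -0.002
time: 9.28
position: [0.5566, 0.1868, 0.2241]
orientation: [0.988, 0.155, 0.001, -0.0]
contact_force: [-0.0, 1.0, 4.6]
width: 0.0
time: 9.53
position: [0.5566, 0.1868, 0.2235]
orientation: [0.988, 0.155, 0.001, -0.0]
contact_force: [0.1, 0.7, 5.5]
width: 0.001
```

```bash
python3 -m jog '[0,0,0,0,0,0.1,1,0,0,0,0,0,0,1,0,0,0,0,0,0,1]'; python3 -m jog '[0,0,0,0,0,0.1,1,0,0,0,0,0,0,1,0,0,0,0,0,0,1]'
```

```text
time: 9.78
position: [0.5566, 0.1869, 0.2234]
orientation: [0.988, 0.155, 0.001, -0.0]
contact_force: [-1.0, 0.4, 10.5]
width: 0.003
time: 10.03
position: [0.5566, 0.1869, 0.2233]
orientation: [0.988, 0.156, 0.001, -0.0]
contact_force: [-2.9, 0.6, 15.4]
width: -0.0
```

The force jumps from 5.5 N to 15 N with no more travel and the tips at z≈0.050, above the housing at 0.047, so this is the button's stop. Next: release and check.

```bash
python3 -m jog '[0,0,0,0,0,-0.4,1,0,0,0,0,0,-0.8,1,0,0,0,0,0,-2,1,0,0,0,0,0,-3.5,1,0,0,0,0,0,-3.5,1,0,0,0,0,0,-3.5,1,0,0,0,-2,0,0,1,0,0,0,-4,0,0,1,0,0,0,-4,0,0,1,0,0,0,-2,3,0,1,0,0,0,0,4,0,1,0,0,0,0,3,0,1,0,0,0,0,0,0,1,0,0,0,0,0,0,1]'
python3 look.py w9; python3 -c "
from h import *
s,f=grab('top','top9')
a=cv2.imread('pics/top9.png');cv2.imwrite('pics/top9c.png',cv2.resize(a[140:260,190:350],None,fx=5,fy=5,interpolation=cv2.INTER_CUBIC))"
```

```text
time: 11.2
position: [0.472, 0.053, 0.3567]
orientation: [0.988, 0.153, -0.001, 0.0]
contact_force: [-0.6, 0.4, -0.8]
width: -0.001
11.2 [0.47198389 0.05303544 0.35669931] [ 9.88181540e-01  1.53282035e-01 -1.36093429e-03  9.35218288e-05] -0.0009315721248863983 [-0.56107058  0.3609779  -0.77931573]
centre in tool cm [8.24730608 3.76911615] phi 0.3077773889280572 target .636
```

View pics/w9.png

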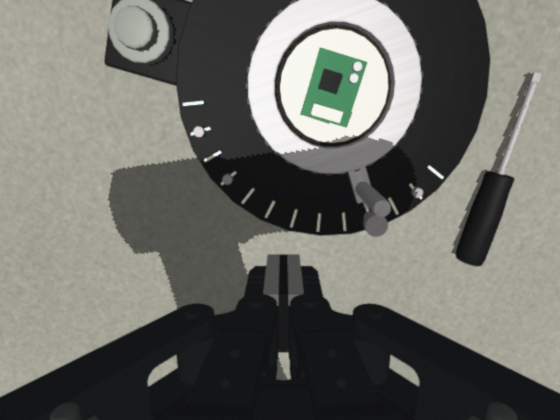

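View pics/top9c.png

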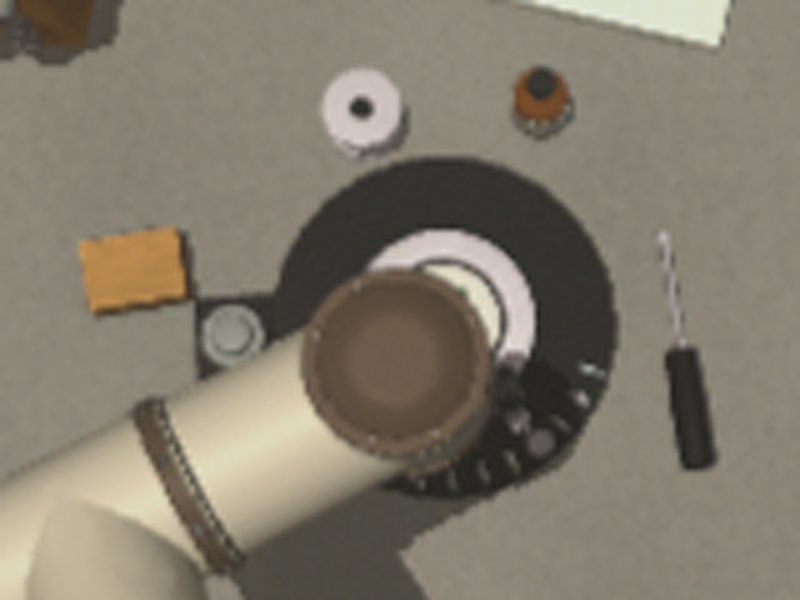

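The button stands clear at (140,28), the lever is still by the pin at (375,210), and nothing else has moved. One numeric check before handing in.

```bash
python3 ang.py w9 375.5,209,.105; python3 -c "
from h import *
d=dict(np.load('w9.npz'));s={'position':d['pos'],'orientation':d['ori']};M=wristpose(d,s)
for u,v in [(137,28),(133,25),(162,52),(380,228)]:
    print((M[:3,:3]@(np.linalg.solve(d['intrinsics'],[u,v,1])*d['depth'][v,u])+M[:3,3]).round(4))
ctrl.sign_off()"
```

```text
375.5,209,.105 [ 0.4962 -0.0009  0.105 ] r 0.0787 phi 0.5791
[0.5569 0.1842 0.0556]
[0.5579 0.187  0.056 ]
[0.5476 0.168  0.046 ]
[ 0.4744 -0.0252  0.0601]
the job is handed in; nothing more can be done
```

The lever reading of 0.579 disagrees with the 0.637 I measured before the press. I'll re-measure it on the saved picture.

Run:
```python
import cv2
a=cv2.imread('pics/w9.png');cv2.imwrite('pics/w9c.png',cv2.resize(a[150:250,310:440],None,fx=6,fy=6,interpolation=cv2.INTER_CUBIC))
```

```text
(no output)
```

View pics/w9c.png

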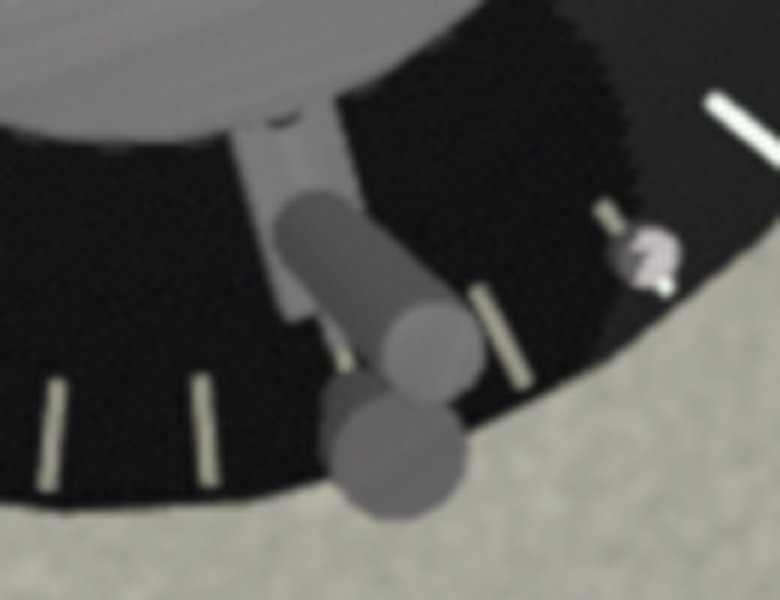

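```bash
python3 ang.py w9 382,208.3,.105 376.3,225.2,.06 356.8,169.8,.047
```

```text
382,208.3,.105 [ 0.4978 -0.0047  0.105 ] r 0.0794 phi 0.6304
376.3,225.2,.06 [ 0.4756 -0.0216  0.06  ] r 0.1073 phi 0.6358
356.8,169.8,.047 [0.5103 0.005  0.047 ] r 0.0637 phi 0.6228
```

The job is handed in: the ring is set to the tall pin's mark (+0.6 rad), and the button was pressed afterwards and came back up.

- **Ring:** I pushed the lever round with the inside of one open finger, without gripping it. Before pressing, an enlarged view showed the pointer, mark and pin head in line to about 0.15 mm.
- **Button:** I pressed it with the closed fingertips until it stopped moving. The force rose from 5.5 to 15 N with no further travel. After release its top measured z ≈ 0.056, the same as at the start.
- **Other things:** the board was still on its stage, and the bench objects in my final pictures were where they started. I did not look at the mug and loupe again. The arm ended clear of everything, at about 11 s.

**A check that disagreed:** my final lever reading ran in the same script as the hand-in. It gave 0.579 rad, when the target was about 0.636. I had picked a pixel off the centre of the post's top. Measured again on the same picture, the lever top gives 0.630 and the pin head 0.636. A rougher point on the lever's arm gives 0.623. The lever top agrees with the pin within measurement error, and in the enlarged picture the pointer still runs to the pin's mark.

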